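# Centre the jar on the labelling wheel and swing the roller in

## Task

The jar on the blue labelling stand was set down off-centre on its small steel wheel, so it would not run true. With light fingertip taps low on the jar's side, centre it on the wheel until it overhangs evenly all round, gently and without lifting it, tipping it or knocking it off. Then, by its red knob, push the roller arm round towards the jar until it is fully home against its stop, and leave the jar centred, the other jars and the label roll undisturbed.

Things in the scene. Friction and masses are not known exactly. Their poses are not given: they have to be found in the camera images.
- jar: Jar on the wheel: dark pickles, blue-white label, silver lid; 69 mm across, 99 mm tall, 0.36 kg +-30 %. Origin: centre of its foot; z up. Loose; slides on the wheel at 1 to 2 N. Wall (radius 34 mm) up to 78 mm; the lid (86 to 99 mm) juts 1 mm more and a push there can tip it: touch 20 to 45 mm above the foot, finger leaning, tip leading. Starts 12 to 21 mm off centre, to the stand's -x side.
- wheel_top (a point): Centre of the wheel's face, on its axis, 70 mm above the table. The face is a steel disc 60 mm across (a centred jar overhangs it 4 mm all round); it turns freely with a light drag. Below it, 46 to 56 mm above the table, turns a concentric knurled aluminium hand ring 96 mm across, visible round the jar from above.
- stand: Blue cast base of the labelling stand, fixed; 176 x 146 mm, 16 mm high, with a hub under the wheel. Origin: on the wheel's axis at table height; it reaches from x = -80 to +96 mm and y = -69 to +77 mm. Its place and yaw (-0.45 to 0.35 rad) vary; its -x side faces the robot, the roller arm is on its +y (left) side.
- roller_arm (a joint): Roller arm, a level aluminium bar 82 to 91 mm above the table that swings about the post at pivot: 0 = fully out to the left, 1.1 rad = home at its stop, growing anticlockwise from above, towards the jar. Starts at 0 to 0.3; stays where left; 0.6 N at the knob moves it. Home, it points along the stand's -x from the pivot, its roller 2 mm from a centred jar's side.
- knob (a point): Half-way up the red knob at the arm's free end, 115 mm above the table, 115 mm from the pivot. The knob is an upright rod 16 mm across with a domed top, from 91 to 141 mm above the table. Push it from the side away from the jar, towards the jar.
- pivot (a point): On the arm's hinge axis, at the knob's height (115 mm above the table), 65 mm to +x and 45.5 mm to +y of the wheel's axis in the stand's frame. The post and hub reach up to 101 mm.
- roller: The black rubber wipe roller that stands on the arm 65 mm from the pivot: upright, 18 mm in diameter, from 94 to 144 mm above the table. Origin on its axis, 78 mm above the table.
- jar_gold: A bystander: a like jar with a gold-yellow lid, 71 mm in diameter, 99 mm tall, standing loose on the table behind the stand (swaps places with jar_silver). Origin: centre of its underside.
- jar_silver: A bystander: a like jar with a silver lid, 69 mm in diameter, 99 mm tall, standing loose on the table behind the stand. Origin: centre of its underside.
- label_roll: A bystander: white roll of blank labels on a brown core, 69 mm in diameter, 50 mm high, standing loose on the table to the left behind the stand. Origin: centre of its underside.

How it is judged:
By the outcome, as a careful person would: the job done as asked, in the order asked, and still so for the second after the job is handed in, with the robot touching nothing.
It also fails if it takes over 58 s, if anything falls off the work surface, if the arm or the gripper's body presses on something with over 40 N, if the wrist force passes 120 N, or if a joint passes its speed limit or range.

## Robot

A 6-joint arm with a two-finger parallel gripper is mounted at the origin on the work surface; the furniture and walls round the work are solid. World frame = base frame: x ahead of the robot, y to its left, z up, the work surface at z = 0. Lengths are in m, angles in rad, forces in N, time in s.
With the tool pointing down it reaches from about 0.375 to 0.9 m from the base axis. Payload 3.1 kg.
Tool frame: the origin (TCP) lies between the finger pads; the fingertips stand 17 mm ahead of it and the grasp point (between the pads) lies 2 mm behind it (robot.nose_length is the distance from the TCP to the fingertips, in m); z points along the fingers, y is the line along which they close (so a half turn about z gives the same grasp; the last joint's range is limited). The gripper opens to 87 mm and grips with 3 to 60 N. Pads are 19 mm wide; open, the fingers measure 117 mm over their backs; the gripper's body (75 mm by 190 mm) begins 51 mm behind the grasp point.
Start: joints at [-1.431, 0.527, 1.433, -0, 1.181, -0.178], TCP at [0.196, -0.593, 0.24] pointing down, gripper open.
Joint ranges: [-3.08, 3.08], [-0.75, 2.2], [0.22, 2.44], [-1.43, 4.57], [0, 2.65], [-2.85, 2.85]. Speed limits (rad/s): [2.79, 2.79, 3.14, 3.14, 3.14, 3.14].

## Interface

Orientations are given as a unit quaternion [x, y, z, w].
In Python, from rig import robot, cams gives the robot as it stands.
- The arm moves only by the shell command python3 -m pendant 'ROWS' [FORCE]. ROWS is JSON, a list of rows, each an object with "jaw": the opening, from 0 (shut) to 1 (fully open); "linear": the shift along the tool's x, y, z in cm, a list of three; "twist": the turn about the tool's z in degrees. A call has 1 to 12 rows; each row shifts and turns the commanded pose from where the row before left it, along the tool's axes as they then stand; what a row does not reach is not made up. A row lasts 1/12 s, in which the tool goes at most 41.7 mm and 7.16 degrees, less where a joint would pass 70% of its speed; a pose out of reach is approached as far as the arm can. A call is refused whole if a number of a shift passes 4.17 or a number of a turn 7.16, either way. A call with a gripper value outside its range is refused whole. The fingers move at their own pace and stop on an object; FORCE is the grip in N (left out, the last holds). Time passes only in rows, so rows that do not move let the fingers close. It gives the time, the measured TCP pose, the force, the opening and the grip force at its end, in the units of the state.
- robot.get_obs(): the state, without advancing time (a new reading comes with each control period).
- cams.camera(name): name is "scene" or "top" or "wrist"; returns a dict with "color" (420x560x3 uint8, blue, green, red), "depth" (420x560 float32, m along the optical axis (not along the pixel's ray), 0 where there is no reading), "fov_y" (degrees; the focal length in pixels is half the picture's height over the tangent of half this angle, whatever the lens; pixels are square), "cx", "cy" (the principal point, pixels), "k1" (the pictures are not rectified: a ray, as slopes to the right and down, at radius r is drawn at 1 + k1 r^2 times it, then the intrinsics apply), "view" (4x4, takes a point from world to camera coordinates). Camera axes: x right, y down, z forward; pixel columns grow to the right and rows downward; lengths in m; the calibration is good to about 2 mm. A picture is of the moment at which its call begins.
- robot.hand_in(): hands the job in; it is judged then, once.
The state is a dict: "time": time; "q": joint angles; "joint_velocities": joint speeds; "joint_torque": joint torques, N m; "position": TCP position; "tool_rot": TCP orientation; "ft_force": force on the tool from outside, world axes, zero at the start; "moment": the same for the moment, N m; "grip_width": finger opening in m; "grip_force": force on a finger pad.
Only numpy, scipy, OpenCV 4.12 (cv2) and the standard library are available. Lean on these libraries where they do the work, as an engineer would, in place of code of your own. Each camera call takes 0.05 s, during which the arm holds its last target. There are 200 camera calls.

## Working session

There is one attempt and no reset: what is moved stays moved. The work goes in short steps, Python scripts to look and compute and a shell command to move; the robot and the scene stay as the last step left them, time stands still between calls to the robot, and variables do not carry over. Pictures are saved under pics/ and viewed, at most 10 in all, crops included, and the job is handed in when it is done.

```bash
ls; mkdir -p pics
cat > h.py <<'E'
import numpy as np, cv2
from rig import robot, cams
def K(c):
    h=c["color"].shape[0]; f=h/2/np.tan(np.radians(c["fov_y"])/2)
    return np.array([[f,0,c["cx"]],[0,f,c["cy"]],[0,0,1.]]), np.array([c["k1"],0,0,0,0.])
def rays(c,uv):
    k,d=K(c); n=cv2.undistortPoints(np.float64(uv).reshape(-1,1,2),k,d).reshape(-1,2)
    return np.c_[n,np.ones(len(n))]
def plane(c,uv,z):
    T=np.linalg.inv(np.array(c["view"])); r=rays(c,uv)@T[:3,:3].T; o=T[:3,3]
    return o+r*((z-o[2])/r[:,2])[:,None]
def cloud(c):
    d=c["depth"]; v,u=np.mgrid[:d.shape[0],:d.shape[1]]; uv=np.c_[u.ravel(),v.ravel()]
    T=np.linalg.inv(np.array(c["view"])); p=rays(c,uv)*d.reshape(-1,1)
    return (p@T[:3,:3].T+T[:3,3]).reshape(*d.shape,3)
def proj(c,P):
    k,d=K(c); V=np.array(c["view"]); return cv2.projectPoints(np.float64(P).reshape(-1,1,3),cv2.Rodrigues(V[:3,:3])[0],V[:3,3],k,d)[0].reshape(-1,2)
E
python3 - <<'E'
from h import *
a=cams.camera("top");b=cams.camera("scene")
cv2.imwrite("pics/top.png",a["color"]);cv2.imwrite("pics/scene.png",b["color"])
for c in(a,b):print(np.round(np.linalg.inv(c["view"]),3),c["fov_y"],c["k1"])
o=robot.get_obs();print(o)
E
```

```text
pics
[[-0.015 -0.989  0.147  0.457]
 [-1.     0.017  0.016  0.223]
 [-0.019 -0.146 -0.989  0.923]
 [ 0.     0.     0.     1.   ]] 43.766526408586664 0.04417117176553032
[[-0.446 -0.546  0.709 -0.046]
 [-0.895  0.28  -0.348  0.55 ]
 [-0.008 -0.789 -0.614  0.631]
 [ 0.     0.     0.     1.   ]] 43.71885430901519 -0.033815494326521714
{'time': 0.1, 'q': array([-1.43050018e+00,  5.28372080e-01,  1.43378315e+00, -4.02994651e-05,
        1.18139271e+00, -1.78517750e-01]), 'joint_velocities': array([-0.0011403 , -0.00240783, -0.00261935,  0.00136688,  0.00051217,
       -0.00042618]), 'joint_torque': array([-5.02900036e-05, -4.40986705e+01, -1.77150679e+01,  6.34508813e-02,
        5.33935195e-02, -3.70337796e-05]), 'position': array([ 0.19581763, -0.59286732,  0.23866729]), 'tool_rot': array([ 9.87319904e-01,  1.58740197e-01,  5.20738925e-08, -9.77821404e-04]), 'ft_force': array([-0.48085603,  0.34005919, -1.34248273]), 'moment': array([-0.00062213, -0.01374572,  0.01475109]), 'grip_force': 0.0, 'grip_width': 0.08668561932601349}
```

View pics/top.png

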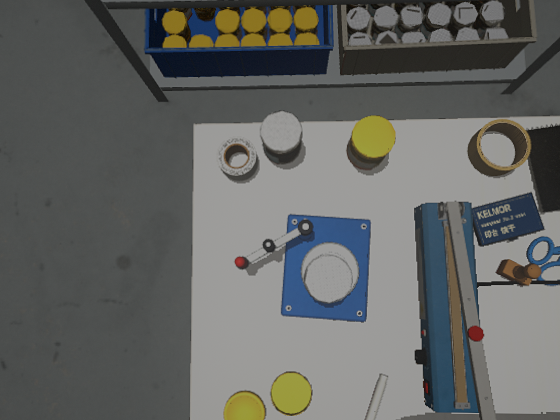

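View pics/scene.png

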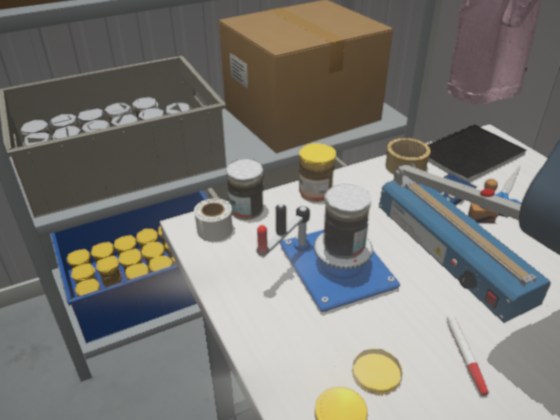

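The top view shows the stand at about (326,268) and the lid at (328,278), with the ring visible around it. The red knob is at (241,262), the pivot at (305,227), the silver jar at (281,137), the gold jar at (373,138) and the roll at (238,157). Next I'll measure these.

```bash
cat > m.py <<'E'
from h import *
def circ(P):
    A=np.c_[2*P,np.ones(len(P))]; s=np.linalg.lstsq(A,(P**2).sum(1),rcond=None)[0]; return s[:2],np.sqrt(s[2]+s[0]**2+s[1]**2)
def rob(P):
    for _ in range(6):
        c,r=circ(P); e=abs(np.hypot(*(P-c).T)-r); P=P[e<=max(np.percentile(e,85),.0008)]
    return c,r,len(P)
def measure(c,quiet=False):
    X=cloud(c); hsv=cv2.cvtColor(c["color"],cv2.COLOR_BGR2HSV); z=X[...,2]
    bl=cv2.inRange(hsv,(100,120,60),(125,255,255))>0; bl&=(abs(z-.016)<.008)&(X[...,0]<.75)&(X[...,1]>.05)
    uv=np.argwhere(bl)[:,::-1]; P=plane(c,uv,.016)[:,:2]
    return X,hsv,P
E
python3 - <<'E'
from m import *
c=cams.camera("top"); X,hsv,P=measure(c)
(cx,cy),(w,h),a=cv2.minAreaRect(np.float32(P)*1000); print("rect",cx,cy,w,h,a,len(P))
z=X[...,2]
near=np.hypot(X[...,0]-cx/1000,X[...,1]-cy/1000)<.1
for nm,lo,hi,zz in(("lid",.163,.175,.169),("ring",.050,.062,.056)):
    m=(near&(z>lo)&(z<hi)).astype(np.uint8)
    n,l,s,_=cv2.connectedComponentsWithStats(m); i=1+s[1:,4].argmax(); m=(l==i).astype(np.uint8)
    k=max(cv2.findContours(m,0,cv2.CHAIN_APPROX_NONE)[0],key=len)[:,0]
    print(nm,s[i],np.median(z[m>0]),rob(plane(c,k,zz)[:,:2]))
red=cv2.inRange(hsv,(0,130,80),(8,255,255))+cv2.inRange(hsv,(172,130,80),(180,255,255))
red[:, :200]=0;red[:,270:]=0
print("red",red.sum()//255, np.argwhere(red)[:,::-1].mean(0), np.median(X[red>0],0), plane(c,[np.argwhere(red)[:,::-1].mean(0)],.139))
E
```

```text
rect 493.56842041015625 167.927001953125 143.23443603515625 172.9044189453125 84.9395751953125 4906
lid [ 304  255   49   49 1885] 0.16992282131291436 (array([0.47031243, 0.17441399]), np.float64(0.03415301213245155), 134)
ring [301 242  59  53 840] 0.05712549622774815 (array([0.4850912 , 0.16389575]), np.float64(0.0468814467604262), 93)
red 70 [239.08571429 261.3       ] [0.49874196 0.30449163 0.14038125] [[0.49850483 0.30449274 0.139     ]]
```

```bash
R='{"jaw":0,"linear":[2.25,-2.7,-0.2],"twist":0}'; python3 -m pendant '[{"jaw":0,"linear":[2.25,-2.7,-0.2],"twist":0},{"jaw":0,"linear":[2.25,-2.7,-0.2],"twist":0},{"jaw":0,"linear":[2.25,-2.7,-0.2],"twist":0},{"jaw":0,"linear":[2.25,-2.7,-0.2],"twist":0},{"jaw":0,"linear":[2.25,-2.7,-0.2],"twist":0},{"jaw":0,"linear":[2.25,-2.7,-0.2],"twist":0},{"jaw":0,"linear":[2.25,-2.7,-0.2],"twist":0},{"jaw":0,"linear":[2.25,-2.7,-0.2],"twist":0},{"jaw":0,"linear":[2.25,-2.7,-0.2],"twist":0},{"jaw":0,"linear":[2.25,-2.7,-0.2],"twist":0},{"jaw":0,"linear":[2.25,-2.7,-0.2],"twist":0},{"jaw":0,"linear":[2.25,-2.7,-0.2],"twist":0}]' 10
python3 -m pendant '[{"jaw":0,"linear":[1.5,-3.2,0],"twist":0},{"jaw":0,"linear":[1.5,-3.2,0],"twist":0},{"jaw":0,"linear":[1.5,-3.2,0],"twist":0},{"jaw":0,"linear":[1.5,-3.2,0],"twist":0},{"jaw":0,"linear":[1.5,-3.2,0],"twist":0},{"jaw":0,"linear":[1.5,-3.2,0],"twist":0},{"jaw":0,"linear":[1.5,-3.2,0],"twist":0},{"jaw":0,"linear":[1.5,-3.2,0],"twist":0},{"jaw":0,"linear":[1.5,-3.2,0],"twist":0},{"jaw":0,"linear":[1.5,-3.2,0],"twist":0},{"jaw":0,"linear":[1.5,-3.2,0],"twist":0},{"jaw":0,"linear":[1.5,-3.2,0],"twist":0}]'
python3 - <<'E'
from h import *
ims=[cams.camera(n) for n in("scene","wrist")]
cv2.imwrite("pics/a.png",np.hstack([cv2.resize(i["color"],(400,300)) for i in ims]))
cv2.imwrite("pics/scene2.png",ims[0]["color"])
np.save("w.npy",ims[1],allow_pickle=True)
o=robot.get_obs();print(o["position"],o["tool_rot"])
E
```

```text
time: 1.15
position: [0.3509, -0.1995, 0.2636]
tool_rot: [0.987, 0.158, 0.0, -0.0]
ft_force: [0.5, -0.1, -0.3]
grip_width: 0.0148
grip_force: 0.0
time: 2.15
position: [0.401, 0.2218, 0.2635]
tool_rot: [0.987, 0.159, -0.0, 0.0]
ft_force: [0.9, -0.2, 1.4]
grip_width: 0.0004
grip_force: 0.0
[0.40184076 0.22409314 0.26365047] [ 9.86842258e-01  1.61680121e-01  1.05846721e-03 -8.80697941e-04]
```

View pics/a.png

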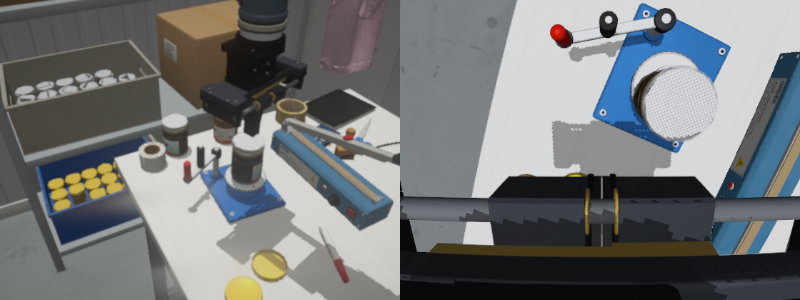

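The left half shows the gripper left of the jar, with fingers at about (255,105). The right half (wrist view) shows the stand, jar and red knob clearly. I'll zoom in on the fingers to see their shape.

```bash
python3 -c "
import cv2
a=cv2.imread('pics/scene2.png')[90:230,270:450];a=cv2.convertScaleAbs(cv2.resize(a,(720,560),interpolation=2),alpha=2,beta=30);cv2.imwrite('pics/f.png',a)"
```

```text
(no output)
```

View pics/f.png

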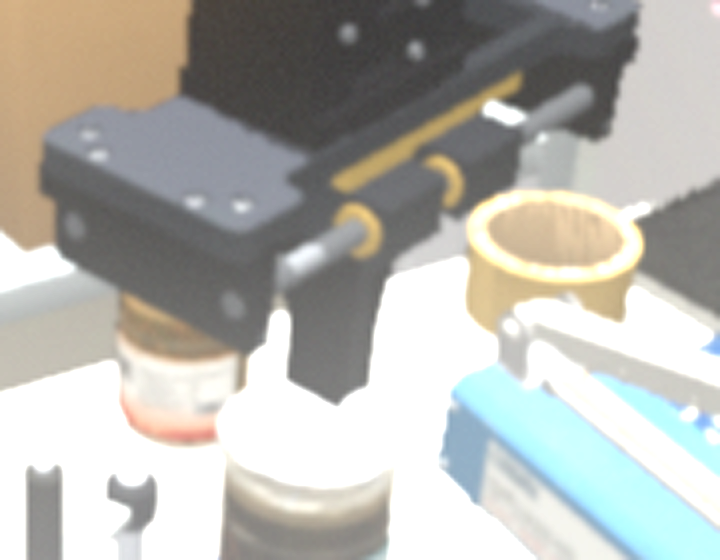

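The fingers are straight vertical bars. I'll open the gripper, turn tool y to the push direction (−34°) and inspect the inner pads.

```bash
python3 -m pendant '[{"jaw":1,"linear":[0,0,0],"twist":-6.2},{"jaw":1,"linear":[0,0,0],"twist":-6.2},{"jaw":1,"linear":[0,0,0],"twist":-6.2},{"jaw":1,"linear":[0,0,0],"twist":-6.2},{"jaw":1,"linear":[0,0,0],"twist":-6.2},{"jaw":1,"linear":[0,0,0],"twist":-6.2},{"jaw":1,"linear":[0,0,0],"twist":0},{"jaw":1,"linear":[0,0,0],"twist":0}]'
python3 - <<'E'
from h import *
w=cams.camera("wrist");s=cams.camera("scene")
o=robot.get_obs();print(o["position"],o["tool_rot"],o["grip_width"])
a=cv2.convertScaleAbs(w["color"],alpha=1.8,beta=40)
b=cv2.convertScaleAbs(cv2.resize(s["color"][60:270,250:470],(440,420),interpolation=2),alpha=1.8,beta=30)
cv2.imwrite("pics/w2.png",np.hstack([cv2.resize(a,(360,270)),b[:270]])[:, :800])
cv2.imwrite("pics/w3.png",cv2.resize(np.hstack([a,cv2.resize(b,(440,420))]),(800,336)))
V=np.array(w["view"]);from scipy.spatial.transform import Rotation as R
T=np.eye(4);T[:3,:3]=R.from_quat(o["tool_rot"]).as_matrix();T[:3,3]=o["position"];print(np.round(np.linalg.inv(T)@np.linalg.inv(V),3))
E
```

```text
time: 2.92
position: [0.4011, 0.2192, 0.2634]
tool_rot: [0.886, 0.464, -0.0, 0.0]
ft_force: [-0.6, 0.4, -0.1]
grip_width: 0.0458
grip_force: 0.0
[0.40123631 0.21942179 0.26347857] [ 8.85756930e-01  4.64149355e-01 -1.92304812e-04  6.95582099e-06] 0.05379761374989236
[[-0.    -0.965 -0.261  0.07 ]
 [ 1.    -0.    -0.001  0.   ]
 [ 0.001 -0.261  0.965 -0.145]
 [ 0.     0.     0.     1.   ]]
```

View pics/w3.png

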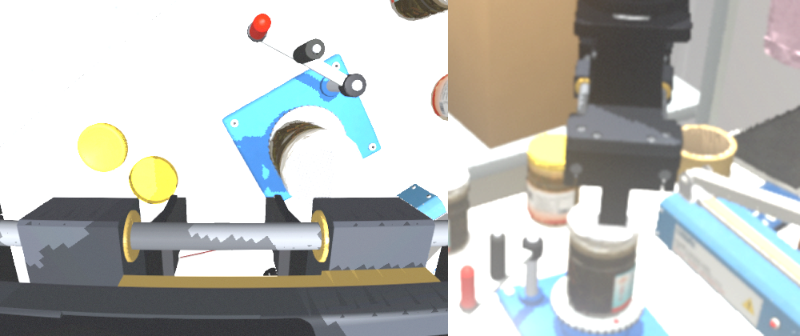

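The left half (wrist) shows both open fingers at columns ~175 and ~280, the stand at about (300,130) and the knob at (260,27). I'll profile the inner faces of the fingers in the tool frame.

```bash
python3 -m pendant '[{"jaw":1,"linear":[0,0,0],"twist":0},{"jaw":1,"linear":[0,0,0],"twist":0},{"jaw":1,"linear":[0,0,0],"twist":0},{"jaw":1,"linear":[0,0,0],"twist":0},{"jaw":1,"linear":[0,0,0],"twist":0}]'
python3 - <<'E'
from h import *
from scipy.spatial.transform import Rotation as R
w=cams.camera("wrist");o=robot.get_obs();print(o["grip_width"])
X=(cloud(w).reshape(-1,3)-o["position"])@R.from_quat(o["tool_rot"]).as_matrix()
X=X[w["depth"].ravel()>0]*1000
for z in range(-75,21,5):
    m=(abs(X[:,2]-z)<2.5)&(abs(X[:,1])<62)&(abs(X[:,0])<45); p=X[m]
    l,r=p[p[:,1]<-5],p[p[:,1]>5]
    f=lambda q:np.round(np.r_[q.min(0)[:2],q.max(0)[:2]],1) if len(q) else None
    print(z,len(l),f(l),len(r),f(r))
E
```

```text
time: 3.43
position: [0.4013, 0.2199, 0.2635]
tool_rot: [0.885, 0.465, -0.0, 0.0]
ft_force: [-0.4, 0.4, -0.0]
grip_width: 0.0842
grip_force: 0.0
0.08500696800267571
-75 5991 [ 15.8 -62.   38.1 -45. ] 4635 [20.1 44.5 38.3 62. ]
-70 6938 [ 12.  -62.   38.2  -5. ] 6764 [16.3  5.  38.2 62. ]
-65 1804 [  8.2 -61.8  38.2  -5. ] 1656 [12.7  5.1 38.  62. ]
-60 1070 [  4.3 -62.   38.2 -45.1] 951 [ 9.  45.5 38.  62. ]
-55 409 [  0.9 -61.9  37.3 -46. ] 303 [ 5.4 45.7 37.4 62. ]
-50 412 [ -3.3 -50.2  14.3 -45.8] 288 [ 2.3 46.1 14.5 50.5]
-45 339 [ -6.6 -49.2  11.3 -45.9] 257 [-1.5 46.2 11.4 49.9]
-40 299 [-10.9 -47.4   9.6 -46. ] 198 [-4.3 46.   9.6 47.5]
-35 404 [-12.1 -47.3   6.3 -41.3] 296 [-8.9 41.6  6.3 47.5]
-30 444 [-11.5 -47.7   3.3 -41.5] 460 [-10.3  41.5   3.5  47.5]
-25 97 [ -9.8 -42.6   0.5 -41.5] 97 [-9.5 41.6 -0.1 42.7]
-20 112 [-10.2 -53.2  11.3 -41.8] 115 [-9.6 41.8 11.5 53.5]
-15 185 [-10.  -53.3  11.5 -42.3] 182 [-10.   42.4  11.5  53.9]
-10 184 [-10.5 -52.2  11.3 -41.7] 175 [-9.8 42.  11.4 52.7]
-5 172 [  3.  -51.1  11.4 -41.8] 175 [ 2.9 41.9 11.6 51.4]
0 159 [  0.6 -50.6  11.4 -41.7] 167 [ 0.4 41.7 11.2 51. ]
5 176 [ -1.9 -50.7  11.4 -41.7] 166 [-2.1 41.7 11.4 50.4]
10 164 [ -4.2 -50.8  11.5 -41.6] 170 [-4.  41.6 11.5 50.9]
15 146 [ -5.8 -51.4  11.3 -41.7] 150 [-6.2 41.8 11.4 51. ]
20 3 [  5.4 -49.3  10.6 -42.3] 2 [-0.7 42.3 10.8 49.2]
```

Pads stand about 4.5 mm proud of the finger up to 51 mm above the tips. With the tips about 32 mm above the foot, the pad face clears the lid and the body clears the lid top. Next I'll hover over the jar, straddling it, and take a close look.

```bash
python3 -m pendant '[{"jaw":1,"linear":[0.04,1.65,0],"twist":0},{"jaw":1,"linear":[0.04,1.65,0],"twist":0},{"jaw":1,"linear":[0.04,1.65,0],"twist":0},{"jaw":1,"linear":[0.05,1.65,0],"twist":0},{"jaw":1,"linear":[0,1.65,0],"twist":0},{"jaw":1,"linear":[0,0,0],"twist":0},{"jaw":1,"linear":[0,0,0],"twist":0}]'
cat > q.py <<'E'
from m import *
from scipy.spatial.transform import Rotation as R
def look(cam,ctr=(.485,.164),save=None):
    c=cams.camera(cam);o=robot.get_obs()
    if save: cv2.imwrite(save,c["color"])
    X=cloud(c);z=X[...,2];near=(np.hypot(X[...,0]-ctr[0],X[...,1]-ctr[1])<.085)&(c["depth"]>0)
    out={}
    for nm,lo,hi,zz,r0 in(("lid",.160,.177,.169,.035),("ring",.049,.064,.056,.048)):
        m=(near&(z>lo)&(z<hi)).astype(np.uint8)
        m=cv2.morphologyEx(m,cv2.MORPH_OPEN,np.ones((2,2),np.uint8))
        k=np.vstack([q[:,0] for q in cv2.findContours(m,0,cv2.CHAIN_APPROX_NONE)[0]])
        P=plane(c,k,zz)[:,:2]
        # RANSAC with known radius tolerance
        rng=np.random.default_rng(0);best=None
        for _ in range(1500):
            s=P[rng.choice(len(P),3,False)]
            try:cc,r=circ(s)
            except Exception:continue
            if not abs(r-r0)<.003:continue
            g=abs(np.hypot(*(P-cc).T)-r)<.0012
            if best is None or g.sum()>best.sum():best=g
        if best is None: out[nm]=None;continue
        cc,r=circ(P[best]);out[nm]=cc;print(cam,nm,np.round(cc*1000,1),round(r*1000,1),best.sum(),len(P),"zmed",round(float(np.median(z[m>0])),4))
    if all(v is not None for v in out.values()):
        M=R.from_quat(o["tool_rot"]).as_matrix();d=np.r_[out["ring"]-out["lid"],0]
        print("ring-lid mm",np.round(d*1000,1),"tool",np.round(d@M*1000,1),"| lid in tool",np.round((np.r_[out["lid"],.17]-o["position"])@M*1000,1)[:2])
    print("tcp",np.round(o["position"],4),"F",np.round(o["ft_force"],2),"w",round(o["grip_width"],4),"t",o["time"])
E
python3 -c "
from q import *
look('wrist',save='pics/hov.png');look('top')"
```

```text
time: 4.07
position: [0.471, 0.1738, 0.2633]
tool_rot: [0.886, 0.464, -0.0, -0.0]
ft_force: [1.2, -0.7, -0.3]
grip_width: 0.0868
grip_force: 0.0
wrist lid [471.  174.2] 34.3 289 291 zmed 0.1685
wrist ring [485.4 163.5] 47.0 167 287 zmed 0.0558
ring-lid mm [ 14.4 -10.7   0. ] tool [-0.6 17.9 -0. ] | lid in tool [0.6 0.9]
tcp [0.4701 0.1742 0.2632] F [-0.21  0.23 -0.38] w 0.087 t 4.1167Traceback (most recent call last):
  File "<string>", line 3, in <module>
    look('wrist',save='pics/hov.png');look('top')
                                      ~~~~^^^^^^^
  File "q.py", line 11, in look
    k=np.vstack([q[:,0] for q in cv2.findContours(m,0,cv2.CHAIN_APPROX_NONE)[0]])
    return _nx.concatenate(arrs, 0, dtype=dtype, casting=casting)
           ~~~~~~~~~~~~~~~^^^^^^^^^^^^^^^^^^^^^^^^^^^^^^^^^^^^^^^
ValueError: need at least one array to concatenate
```

View pics/hov.png

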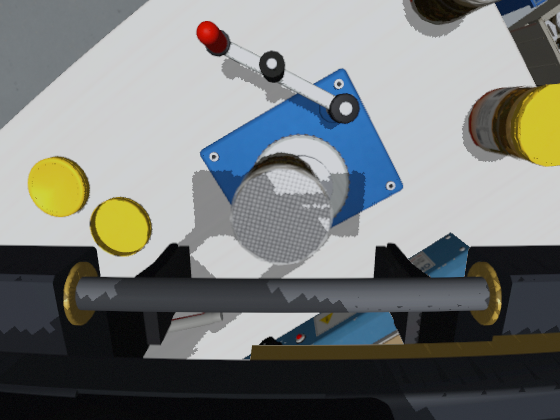

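Both views agree: the jar needs about 17.9 mm along tool +y and ~0 along tool x. In the picture the jar (282,215) sits midway between the fingers (180 and 385). I'll descend around it.

```bash
python3 -m pendant '[{"jaw":1,"linear":[0,0.02,2.5],"twist":0},{"jaw":1,"linear":[0,0.02,2.5],"twist":0},{"jaw":1,"linear":[0,0.02,2.5],"twist":0},{"jaw":1,"linear":[0,0.02,2.5],"twist":0},{"jaw":1,"linear":[0,0.02,2.5],"twist":0},{"jaw":1,"linear":[0,0,1],"twist":0},{"jaw":1,"linear":[0,0,0.8],"twist":0},{"jaw":1,"linear":[0,0,0],"twist":0},{"jaw":1,"linear":[0,0,0],"twist":0},{"jaw":1,"linear":[0,0,0],"twist":0}]'
python3 -c "
from q import *
look('wrist')"
```

```text
time: 5.0
position: [0.472, 0.1742, 0.1217]
tool_rot: [0.885, 0.465, 0.001, 0.0]
ft_force: [-0.6, -0.4, -0.4]
grip_width: 0.0867
grip_force: 0.0
wrist lid [472.7 177.2] 33.6 293 1161 zmed 0.1684
wrist ring [485.8 164.6] 47.0 253 480 zmed 0.0558
ring-lid mm [ 13.1 -12.7   0. ] tool [-3. 18.  0.] | lid in tool [ 3. -1.]
tcp [0.472  0.1742 0.1218] F [-0.17  0.6  -0.27] w 0.087 t 5.05
```

```bash
python3 -m pendant '[{"jaw":1,"linear":[0,0.1,0.1],"twist":0},{"jaw":1,"linear":[0,0.2,0.05],"twist":0},{"jaw":1,"linear":[0,0.2,0],"twist":0},{"jaw":1,"linear":[0,0.1,0],"twist":0},{"jaw":1,"linear":[0,0.1,0],"twist":0},{"jaw":1,"linear":[0,0.1,0],"twist":0},{"jaw":1,"linear":[0,0.1,0],"twist":0},{"jaw":1,"linear":[0,0.1,0],"twist":0},{"jaw":1,"linear":[0,0.1,0],"twist":0},{"jaw":1,"linear":[0,0.1,0],"twist":0},{"jaw":1,"linear":[0,0.1,0],"twist":0},{"jaw":1,"linear":[0,0.1,0],"twist":0}]'
python3 -c "
from q import *
look('wrist',save='pics/push1.png')"
```

```text
time: 6.05
position: [0.4824, 0.166, 0.119]
tool_rot: [0.885, 0.465, -0.0, -0.0]
ft_force: [-2.6, 0.8, 1.8]
grip_width: 0.0871
grip_force: 0.9
wrist lid [476.7 174.2] 33.8 306 1282 zmed 0.1684
wrist ring [485.9 164.4] 47.0 294 490 zmed 0.0558
ring-lid mm [ 9.2 -9.9  0. ] tool [-3.  13.1  0. ] | lid in tool [ 3.4 -9.7]
tcp [0.4828 0.1659 0.119 ] F [-1.49  0.52  0.56] w 0.0869 t 6.1
```

View pics/push1.png

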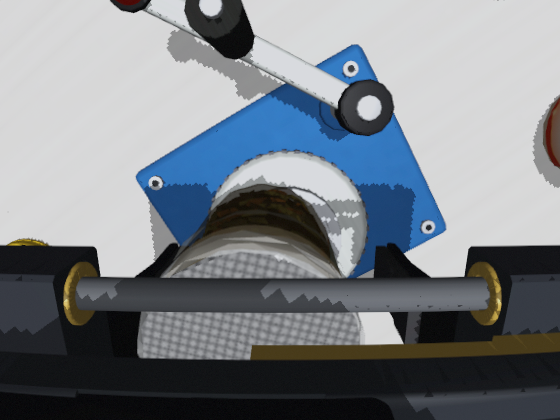

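The jar is moving upright: contact force is about 2 N, lid height is unchanged, and the lid is seen at about (255,310) next to the left pad. I'll push another 12 mm, then back off and look from above.

```bash
python3 -m pendant '[{"jaw":1,"linear":[0,0.1,0],"twist":0},{"jaw":1,"linear":[0,0.1,0],"twist":0},{"jaw":1,"linear":[0,0.1,0],"twist":0},{"jaw":1,"linear":[0,0.1,0],"twist":0},{"jaw":1,"linear":[0,0.1,0],"twist":0},{"jaw":1,"linear":[0,0.1,0],"twist":0},{"jaw":1,"linear":[0,0.1,0],"twist":0},{"jaw":1,"linear":[0,0.1,0],"twist":0},{"jaw":1,"linear":[0,0.1,0],"twist":0},{"jaw":1,"linear":[0,0.1,0],"twist":0},{"jaw":1,"linear":[0,0.1,0],"twist":0},{"jaw":1,"linear":[0,0.1,0],"twist":0}]'
python3 -c "
from q import *
look('wrist')"
python3 -m pendant '[{"jaw":1,"linear":[0,-0.2,0],"twist":0},{"jaw":1,"linear":[0,-0.3,0],"twist":0},{"jaw":1,"linear":[0,-0.4,0],"twist":0},{"jaw":1,"linear":[0,0,-2],"twist":0},{"jaw":1,"linear":[0,0,-3],"twist":0},{"jaw":1,"linear":[0,0,-3.5],"twist":0},{"jaw":1,"linear":[0,0,-3.5],"twist":0},{"jaw":1,"linear":[0,0,-2],"twist":0},{"jaw":1,"linear":[0,0,0],"twist":0},{"jaw":1,"linear":[0,0,0],"twist":0}]'
python3 -c "
from q import *
look('wrist',save='pics/h2.png')"
```

```text
time: 7.1
position: [0.4926, 0.1591, 0.1191]
tool_rot: [0.885, 0.465, 0.0, 0.0]
ft_force: [-0.5, 0.7, 0.5]
grip_width: 0.0869
grip_force: 0.7
wrist lid [486.7 167.1] 33.9 296 1246 zmed 0.1684
wrist ring [485.8 164.3] 47.1 301 491 zmed 0.0558
ring-lid mm [-0.9 -2.7  0. ] tool [-2.8  0.8 -0. ] | lid in tool [ 3.1 -9.6]
tcp [0.4929 0.1591 0.1191] F [-1.73  0.52 -0.59] w 0.087 t 7.15
time: 7.98
position: [0.4854, 0.1646, 0.2602]
tool_rot: [0.885, 0.465, 0.002, 0.001]
ft_force: [-0.7, -0.5, -0.6]
grip_width: 0.0873
grip_force: 0.0
wrist lid [485.5 164.3] 34.2 292 293 zmed 0.1685
wrist ring [485.6 163.7] 46.8 176 290 zmed 0.0558
ring-lid mm [ 0.1 -0.6  0. ] tool [-0.4  0.4  0. ] | lid in tool [0.6 0.9]
tcp [0.4844 0.1644 0.2588] F [-0.34 -0.   -0.19] w 0.0871 t 8.0333
```

The jar is centred to within about 0.7 mm (ring minus lid: 0.1, −0.6). Next I'll close the gripper and move behind the knob. Tool −x already faces the mean push direction (235°).

```bash
python3 -m pendant '[{"jaw":0,"linear":[2.6,-1.15,0],"twist":0},{"jaw":0,"linear":[2.6,-1.15,0],"twist":0},{"jaw":0,"linear":[2.6,-1.15,0],"twist":0},{"jaw":0,"linear":[2.6,-1.15,0],"twist":0},{"jaw":0,"linear":[2.6,-1.15,0],"twist":0},{"jaw":0,"linear":[2.6,-1.15,0],"twist":0},{"jaw":0,"linear":[0,0,0],"twist":0},{"jaw":0,"linear":[0,0,0],"twist":0},{"jaw":0,"linear":[0,0,0],"twist":0}]'
python3 - <<'E'
from h import *
from scipy.spatial.transform import Rotation as R
c=cams.camera("top");X=cloud(c);hsv=cv2.cvtColor(c["color"],cv2.COLOR_BGR2HSV)
cv2.imwrite("pics/t2.png",c["color"])
red=cv2.inRange(hsv,(0,130,80),(8,255,255))+cv2.inRange(hsv,(172,130,80),(180,255,255))
red[:, :200]=0;red[:,270:]=0
o=robot.get_obs();print("red",(red>0).sum(),np.median(X[red>0],0) if red.any() else 0,o["position"],o["grip_width"])
M=R.from_quat(o["tool_rot"]).as_matrix();print(M.round(3))
E
```

```text
time: 8.78
position: [0.5154, 0.3312, 0.2569]
tool_rot: [0.885, 0.466, -0.002, 0.0]
ft_force: [-0.2, -0.2, 0.2]
grip_width: 0.0352
grip_force: 0.0
red 0 0 [0.51565419 0.33088103 0.25744725] 0.031002191125199686
[[ 0.567  0.824 -0.003]
 [ 0.824 -0.567 -0.002]
 [-0.003 -0.002 -1.   ]]
```

```bash
python3 -m pendant '[{"jaw":0,"linear":[0.1,0,0],"twist":0},{"jaw":0,"linear":[0.1,0,0],"twist":0},{"jaw":0,"linear":[0,0,1.5],"twist":0},{"jaw":0,"linear":[0,0,2.5],"twist":0},{"jaw":0,"linear":[0,0,2.5],"twist":0},{"jaw":0,"linear":[0,0,2.5],"twist":0},{"jaw":0,"linear":[0,0,2.5],"twist":0},{"jaw":0,"linear":[0,0,1.2],"twist":0},{"jaw":0,"linear":[0,0,0],"twist":0},{"jaw":0,"linear":[0,0,0],"twist":0}]'
python3 - <<'E'
from h import *
from scipy.spatial.transform import Rotation as R
o=robot.get_obs();M=R.from_quat(o["tool_rot"]).as_matrix();p=o["position"]
W=np.array([.4854,.1638]);y=-.088;S=np.array([[np.cos(y),-np.sin(y)],[np.sin(y),np.cos(y)]])
pv=W+S@[.065,.0455];k=np.array([.4985,.3045]);a0=np.arctan2(*(k-pv)[::-1]);a1=np.pi+y
print(pv,np.hypot(*(k-pv)),a0,a1,p,o["ft_force"])
prev=p[:2]
for a in np.linspace(a0,a1,11):
    t=pv+.115*np.array([np.cos(a),np.sin(a)])+.0185*M[:2,0]
    d=np.r_[t-prev,0]@M*100;print(round(a-a1+1.1,3),t.round(4),d[:2].round(2));prev=t
E
```

```text
time: 9.67
position: [0.518, 0.3333, 0.1321]
tool_rot: [0.885, 0.465, -0.0, -0.0]
ft_force: [0.3, 0.1, 1.1]
grip_width: 0.0002
grip_force: 0.0
[0.55414732 0.20341132] 0.11539300492225232 2.0740081259970875 3.053592653589793 [0.5180415  0.33325594 0.13209805] [0.29555514 0.0569863  1.08817511]
0.12 [0.5092 0.3194] [-1.64  0.06]
0.218 [0.4996 0.3135] [-1.03 -0.45]
0.316 [0.4906 0.3067] [-1.07 -0.35]
0.414 [0.4824 0.299 ] [-1.1  -0.24]
0.512 [0.4749 0.2906] [-1.12 -0.14]
0.61 [0.4683 0.2815] [-1.13 -0.03]
0.708 [0.4626 0.2717] [-1.12  0.08]
0.806 [0.4579 0.2615] [-1.11  0.19]
0.904 [0.4542 0.2509] [-1.09  0.3 ]
1.002 [0.4516 0.2399] [-1.05  0.41]
1.1 [0.4501 0.2288] [-1.01  0.51]
```

```bash
python3 -m pendant '[{"jaw":0,"linear":[-0.8,0,0.15],"twist":0},{"jaw":0,"linear":[-0.8,0.05,0.15],"twist":0},{"jaw":0,"linear":[-0.5,-0.22,0],"twist":0},{"jaw":0,"linear":[-0.5,-0.22,0],"twist":0},{"jaw":0,"linear":[-0.53,-0.18,0],"twist":0},{"jaw":0,"linear":[-0.53,-0.18,0],"twist":0},{"jaw":0,"linear":[-0.55,-0.12,0],"twist":0},{"jaw":0,"linear":[-0.55,-0.12,0],"twist":0},{"jaw":0,"linear":[-0.56,-0.07,0],"twist":0},{"jaw":0,"linear":[-0.56,-0.07,0],"twist":0},{"jaw":0,"linear":[-0.56,-0.02,0],"twist":0},{"jaw":0,"linear":[-0.56,-0.02,0],"twist":0}]'
python3 - <<'E'
from h import *
w=cams.camera("wrist");cv2.imwrite("pics/k1.png",w["color"])
E
```

```text
time: 10.67
position: [0.4681, 0.2821, 0.129]
tool_rot: [0.885, 0.465, -0.0, -0.0]
ft_force: [-0.9, 0.7, 0.9]
grip_width: 0.0002
grip_force: 0.3
```

View pics/k1.png

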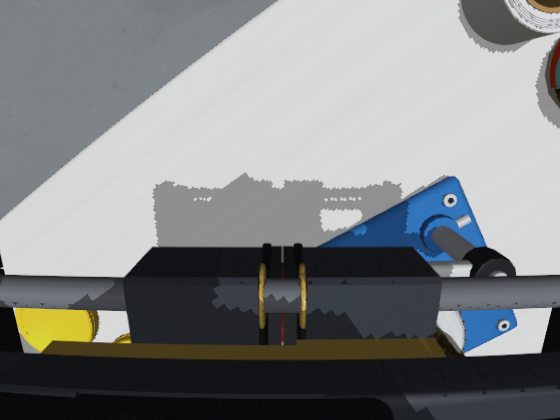

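The arm has swung: the pivot cap is at (490,268), the bar runs behind the gripper, and a sliver of red knob shows at (283,325). I'll continue and slow down towards the stop.

```bash
python3 -m pendant '[{"jaw":0,"linear":[-0.56,0.04,0],"twist":0},{"jaw":0,"linear":[-0.56,0.04,0],"twist":0},{"jaw":0,"linear":[-0.55,0.1,0],"twist":0},{"jaw":0,"linear":[-0.55,0.1,0],"twist":0},{"jaw":0,"linear":[-0.54,0.15,0],"twist":0},{"jaw":0,"linear":[-0.54,0.15,0],"twist":0},{"jaw":0,"linear":[-0.52,0.2,0],"twist":0},{"jaw":0,"linear":[-0.52,0.2,0],"twist":0},{"jaw":0,"linear":[-0.4,0.2,0],"twist":0}]'
python3 -m pendant '[{"jaw":0,"linear":[-0.2,0.1,0],"twist":0},{"jaw":0,"linear":[-0.1,0.05,0],"twist":0},{"jaw":0,"linear":[-0.1,0.05,0],"twist":0},{"jaw":0,"linear":[-0.05,0.03,0],"twist":0},{"jaw":0,"linear":[-0.05,0.03,0],"twist":0}]'
python3 -c "
from q import *
look('wrist')"
```

```text
time: 11.47
position: [0.451, 0.2361, 0.129]
tool_rot: [0.885, 0.465, -0.0, -0.0]
ft_force: [0.3, 1.1, -0.6]
grip_width: 0.0003
grip_force: 0.4
time: 11.88
position: [0.4508, 0.2313, 0.1291]
tool_rot: [0.885, 0.465, 0.0, 0.0]
ft_force: [-0.9, 0.7, -0.7]
grip_width: 0.0001
grip_force: 0.3
wrist lid [486.3 173.5] 31.5 116 408 zmed 0.1676
wrist ring [485.  165.3] 47.8 152 388 zmed 0.0557
ring-lid mm [-1.3 -8.2  0. ] tool [-7.5  3.6 -0. ] | lid in tool [-27.5  62. ]
tcp [0.4507 0.2312 0.129 ] F [0.44 1.11 0.79] w 0.0007 t 11.9333
```

```bash
for i in 1 2; do python3 -m pendant '[{"jaw":0,"linear":[-0.09,0.05,0],"twist":0},{"jaw":0,"linear":[-0.09,0.05,0],"twist":0}]' | grep -E 'posi|ft'; done
```

```text
position: [0.4505, 0.2293, 0.129]
ft_force: [-0.5, -0.2, 0.3]
position: [0.4503, 0.2278, 0.1291]
ft_force: [-0.3, 6.2, -0.5]
```

```bash
python3 -m pendant '[{"jaw":0,"linear":[-0.05,0.03,0],"twist":0},{"jaw":0,"linear":[-0.05,0.03,0],"twist":0}]' | grep -E 'posi|ft'
```

```text
position: [0.4503, 0.2276, 0.1291]
ft_force: [-0.8, 9.5, -2.3]
```

The force jumped to 6–9 N at the predicted spot, so the arm is at its stop. I'll back off, lift, clear the view and verify.

```bash
python3 -m pendant '[{"jaw":0,"linear":[0.2,0,0],"twist":0},{"jaw":0,"linear":[1,0,0],"twist":0},{"jaw":0,"linear":[2,0,0],"twist":0},{"jaw":0,"linear":[0,0,-2],"twist":0},{"jaw":0,"linear":[0,0,-3],"twist":0},{"jaw":0,"linear":[0,0,-3],"twist":0},{"jaw":0,"linear":[0,0,-3],"twist":0},{"jaw":0,"linear":[0,-2.5,-1],"twist":0},{"jaw":0,"linear":[0,-3,0],"twist":0},{"jaw":0,"linear":[0,-3,0],"twist":0},{"jaw":0,"linear":[0,-3,0],"twist":0},{"jaw":0,"linear":[0,-3,0],"twist":0}]'
python3 - <<'E'
from q import *
look('top',save='pics/end.png');look('wrist')
c=cams.camera("top");X=cloud(c);hsv=cv2.cvtColor(c["color"],cv2.COLOR_BGR2HSV)
red=cv2.inRange(hsv,(0,130,80),(8,255,255))+cv2.inRange(hsv,(172,130,80),(180,255,255))
red[:, :200]=0;red[:,400:]=0
pv=np.array([.5541,.2034])
if red.any():
    k=plane(c,[np.argwhere(red)[:,::-1].mean(0)],.139)[0,:2];print(k,np.hypot(*(k-pv)),np.arctan2(*(k-pv)[::-1])-(np.pi-.088)+1.1)
E
```

```text
time: 13.43
position: [0.3485, 0.3353, 0.2495]
tool_rot: [0.885, 0.465, 0.001, 0.0]
ft_force: [-0.9, 0.2, -0.4]
grip_width: 0.0003
grip_force: 0.0
top lid [483.3 163. ] 34.1 138 140 zmed 0.1699
top ring [483.2 162.4] 47.0 92 216 zmed 0.0571
ring-lid mm [-0.1 -0.6  0. ] tool [-0.5  0.2  0. ] | lid in tool [-64.2 214.3]
tcp [0.3431 0.337  0.2491] F [-3.15  1.19  0.17] w 0.0006 t 13.4833
wrist lid [482.  171.4] 33.8 55 126 zmed 0.168
wrist ring [483.6 166.7] 47.1 104 296 zmed 0.0556
ring-lid mm [ 1.6 -4.7  0. ] tool [-3.   3.9 -0. ] | lid in tool [-59.  205.5]
tcp [0.3455 0.3359 0.2492] F [ 0.86 -0.39 -0.84] w 0.0004 t 13.5333
[0.43982061 0.21239696] 0.11463300087757711 1.1094342834741284
```

View pics/end.png

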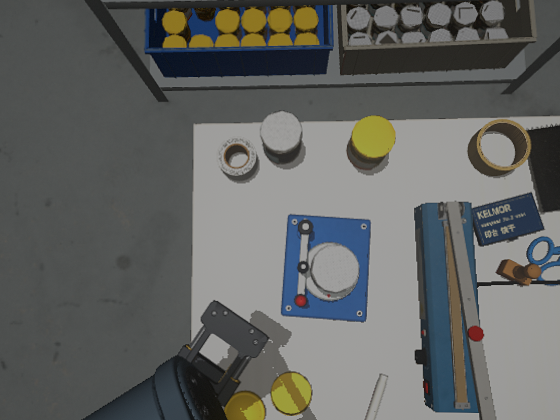

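The picture shows the lid at (334,268), concentric on the wheel (offset about 0.6 mm). The knob is home at (300,300), joint ≈1.1 rad. The bystanders at (281,137), (373,138) and (238,157) haven't moved, and the gripper is clear. Handing in.

```bash
python3 -m pendant '[{"jaw":0,"linear":[0,0,0],"twist":0},{"jaw":0,"linear":[0,0,0],"twist":0}]' | head -1; python3 -c "
from rig import robot
print(robot.hand_in())"
```

```text
time: 13.75
the job is handed in; nothing more can be done
None
```

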